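Pin an absorber pack into the stage cradle

ROBOT

A 6-joint arm with a two-finger parallel gripper is mounted at the origin on a cart in front of the work surface, level with it; the furniture and walls round the work are solid. World frame = base frame: x ahead of the robot, y to its left, z up, the work surface at z = 0. Lengths are in m, angles in rad, forces in N, time in s.
With the tool pointing down it reaches from about 0.225 to 0.725 m from the base axis. Payload 3.1 kg.
Tool frame: the origin (TCP) lies at the centre of the arm's flange, where the gripper is bolted on; the fingertips stand 173 mm ahead of it and the grasp point (between the pads) lies bot.hold_point_z ahead of it (bot.hold_point_z is the distance from the TCP to the grasp point, in m); z points along the fingers, y is the line along which they close (so a half turn about z gives the same grasp; the last joint's range is limited). The gripper opens to 85 mm and grips with 20 to 120 N. Pads are 22 mm wide; open, the fingers measure 114 mm over their backs; the gripper's body (76 mm by 85 mm) begins 54 mm behind the grasp point. The pads swing forward as they close: fully open they stand 13 mm farther back than shut.
Start: joints at [-1.431, 0.048, 0.099, 1.622, 0, 1.443], TCP at [0.139, -0.506, 0.405] pointing down, gripper open.
Joint ranges: [-2.91, 2.91], [-0.99, 1.94], [-1.21, 1.42], [-2.12, 2.29], [-1.49, 1.47], [-3.14, 3.14]. Speed limits (rad/s): [2.79, 2.79, 3.14, 3.14, 3.14, 3.14].

INTERFACE

Orientations are given as a unit quaternion [x, y, z, w].
In Python, from station import bot, vision gives the robot as it stands.
- The arm moves only by the tool send_rows, never from a script. Its argument "steps" is a list that holds one entry, the list of rows, each a list of 4 numbers: the shift along the world's x, y, z in m, then the turn about the world's z in rad. In form: [[[dx, dy, dz, twist], ...]]. A call has 1 to 12 rows; each row is the pose to reach, as a shift and turn from the pose commanded when the call began; what a row does not reach only later rows make up. A row lasts 1/8 s, in which the tool goes at most 62.5 mm and 10.7 degrees, less where a joint would pass 70% of its speed; a pose out of reach is approached as far as the arm can. A call with a gripper value outside its range is refused whole. "grip" is the closure in counts, from 0 (fully open) to 255 (shut), set as the call begins (left out, the last holds). The fingers move at their own pace and stop on an object; "force" is the grip in N (left out, the last holds). Time passes only in rows, so rows that repeat a pose let the fingers close. It gives the time, the measured TCP pose, the force, the opening and the grip force at its end, in the units of the state.
- bot.sense(): the state, without advancing time (a new reading comes with each control period).
- vision.grab_frame(name): name is "scene" or "top"; returns the picture (400x640x3 uint8, red, green, blue); there is no depth.
- vision.calibration(name): a dict with "intrinsics" (3x3 intrinsics, pixels), "world_to_cam" (4x4, takes a point from world to camera coordinates). Camera axes: x right, y up, looking along -z (the intrinsics and any distortion apply to the point x, -y, -z); pixel columns grow to the right and rows downward; lengths in m; the calibration is good to about 2 mm. A picture is of the moment at which its call begins. calibration takes no time and is no camera call.
- bot.hand_in(): hands the job in; it is judged then, once.
The state is a dict: "time": time; "joints": joint angles; "qd": joint speeds; "joint_torque": joint torques, N m; "tcp_pos": TCP position; "orientation": TCP orientation; "ft_force": force on the tool from outside, world axes, zero at the start; "ft_torque": the same for the moment, N m; "finger_gap": opening from 0.0 (shut) to 1.0 (fully open); "grasp_force": force on a finger pad.
Only numpy, scipy, OpenCV 4.12 (cv2) and the standard library are available. Lean on these libraries where they do the work, as an engineer would, in place of code of your own. Each camera call takes 0.05 s, during which the arm holds its last target. There are 200 camera calls.

TASK

The three square absorber plates lie loosely on the cradle of the small stage. Push the whole stack gently home until all three plates are flush against both stop rails of the cradle, so that their holes line up over its socket, and pin them: take the locating pin from its rest and put it down through all three plates into the socket until its collar lies on the top plate. Never force the plates or the pin (a finger may push a plate with 20 N at most, the pin may press on one with 35 N), and leave everything else where it is.

Things in the scene. Friction and masses are not known exactly. Their poses are not given: they have to be found in the camera images.
- stage_foot: Fixed foot of a small cross-slide stage: dark slab 120 x 120 x 10 mm with a grey slide block, top at 20 mm; two micrometer barrels on its +x and -y sides, reaching 109 mm from the centre, lower than 20 mm. Origin: centre of its underside on the desk; x roughly away from the robot, y roughly left. On it stands the cradle that carries the plates, locked, rigid and square with the foot.
- cradle_middle (a point): Fixed point of the foot, 40 mm above the foot's origin: the middle of the cradle's travel, NOT the cradle. The cradle's socket (vertical, 12 mm wide, 18 mm deep, mouth 40 mm above the desk, chamfered 1 mm) stands anywhere within 12 mm of it either way along the foot's x and also its y; that is not measured and must be felt or seen. Axes as the foot's.
- rail_x_middle (a point): Fixed point of the foot, middle of travel of the cradle's +x stop rail (same unmeasured shift as the socket). Two steel rails, +x and +y, 8 mm thick, top 62 mm above the desk; inner faces 32 mm from the socket axis: a plate flush with both has its hole exactly over the socket. This point: inner face, at 62 mm.
- rail_y_middle (a point): The same for the +y rail. The cradle's -x and -y sides are open: its floor (top 40 mm above the desk) ends there 24 mm from the socket axis, so the plates overhang it and fingertips can reach down to 25 mm above the desk beside the plates.
- plate_low: Lowest of the three identical loose square plates, plain aluminium, 64 x 64 x 8 mm, about 90 g, a 12 mm through hole in the centre. Origin: centre of its underside, on the hole axis; z up, x and y along its edges. They keep this order. Its underside is 40 mm above the desk. All three start 3 to 11 mm short of each rail, turned up to 4 degrees; the stack slides with a few newtons.
- plate_mid: Middle of the three identical loose square plates, plain aluminium, 64 x 64 x 8 mm, about 90 g, a 12 mm through hole in the centre. Origin: centre of its underside, on the hole axis; z up, x and y along its edges. They keep this order. Its underside is 48 mm above the desk.
- plate_top: Top of the three identical loose square plates, plain aluminium, 64 x 64 x 8 mm, about 90 g, a 12 mm through hole in the centre. Origin: centre of its underside, on the hole axis; z up, x and y along its edges. They keep this order. Its underside is 56 mm above the desk, its upper face 64 mm.
- pin: Loose upright steel pin, 60 g. Origin: on its axis at the underside of the collar, z up. Below it a 10 mm shank, 40 mm long (lowest 4 mm taper to 7 mm); above it a dark collar 22 mm across, 5 mm thick, then a round grip 14 mm across ending 36 mm above the origin. Seated, the collar lies on the top plate, origin 64 mm above the desk, 16 mm of shank in the socket.
- pin_rest: Fixed grey block 50 x 50 x 46 mm in which the pin stands in a 13 mm through hole, the pin's collar on its upper face. Origin: centre of its underside on the desk.
- stapler: Bystander, leave it alone: blue desk stapler 134 mm long. Origin: centre of its underside.
- tin: Bystander, leave it alone: round flat tin 66 mm across, 24 mm high. Origin: centre of its underside.
- calc: Bystander, leave it alone: pocket calculator 118 x 70 x 13 mm. Origin: centre of its underside.
- source: Bystander, leave it alone: small disc 25 mm across, 7 mm high. Origin: centre of its underside.
- highlighter: Bystander, leave it alone: highlighter pen 131 mm long. Origin: centre of its underside.
- bottle: Bystander, leave it alone: wash bottle with a bent spout, 215 mm high. Origin: centre of its underside.
- eraser: Bystander, leave it alone: eraser 52 x 22 x 13 mm. Origin: centre of its underside.
Things that resemble listed ones, but are neither listed nor needed, are in the scene too. Leave any red look-alike of the plate_top alone.

How it is judged:
At the end, for the whole second after the job is handed in: Pin at rest, upright (0.08 rad), underside of its collar 62 to 66 mm above the desk; it passes through all three plates: hole centres within 3 mm of its axis, plates flat (0.05 rad), each at its own height in the stack (1.5 mm) and square with the stage (0.08 rad) (height (world z) of pin between 0.062 and 0.066 m and angle between pin's own z axis and vertical below 0.08 rad and linear speed of pin below 0.01 m/s and horizontal distance between each of plate_low, plate_mid, plate_top and pin below 0.003 m and angle between each of plate_low, plate_mid, plate_top's own z axis and vertical below 0.05 rad and height (world z) of plate_low between 0.0385 and 0.0415 m and angle between the x axis of each of plate_low, plate_mid, plate_top and the x axis of stage_foot, either way round below 0.08 rad and height (world z) of plate_mid between 0.0465 and 0.0495 m and height (world z) of plate_top between 0.0545 and 0.0575 m); the robot touches nothing.
It fails at once if a finger pushes a plate with more than 20 N (contact force between any of plate_low, plate_mid, plate_top and the fingers above 20 N).
It fails at once if the pin presses on a plate with more than 35 N (contact force between any of plate_low, plate_mid, plate_top and pin above 35 N).
It fails at once if a bystander (any listed one) is moved by more than 30 mm (distance of any of stapler, tin, calc, source, highlighter, bottle, eraser from where it was at the start of the episode above 0.03 m).
It also fails if it takes over 67 s, if anything falls off the work surface, if the arm or the gripper's body presses on something with over 40 N, if the wrist force passes 120 N, or if a joint passes its speed limit or range.

## Working session

There is one attempt and no reset: what is moved stays moved. The work goes in short steps, Python scripts to look and compute and a tool call to move; the robot and the scene stay as the last step left them, time stands still between calls to the robot, and variables do not carry over. Pictures are saved under pics/ and viewed, at most 10 in all, crops included, and the job is handed in when it is done.

Besides the shell and the picture viewer there is one more tool, called after "Emit:" as name(argument=value, ...), one argument or row to a line, values as JSON. send_rows: Moves the arm, as the interface text tells. Its arguments: {"type":"object","properties":{"steps":{"type":"array"},"grip":{"type":"number"},"force":{"type":"number"}},"required":["steps"]}

```bash
ls; mkdir -p pics
python3 - <<'E'
from station import bot, vision
import cv2
for n in("scene","top"):
    cv2.imwrite(f"pics/{n}0.png",vision.grab_frame(n)[:,:,::-1]); c=vision.calibration(n); print(c)
s=bot.sense(); print(s, bot.hold_point_z)
E
```

```text
pics
{'intrinsics': array([[520.41078869,   0.        , 324.48118076],
       [  0.        , 520.41078869, 188.29274288],
       [  0.        ,   0.        ,   1.        ]]), 'world_to_cam': array([[-0.63646354, -0.7712932 ,  0.00457965,  0.48771713],
       [ 0.49701586, -0.40557768,  0.76712579, -0.30365009],
       [-0.5898215 ,  0.49052375,  0.64148036, -0.78040031],
       [ 0.        ,  0.        ,  0.        ,  1.        ]])}
{'intrinsics': array([[497.25371788,   0.        , 317.14547826],
       [  0.        , 497.25371788, 202.74089796],
       [  0.        ,   0.        ,   1.        ]]), 'world_to_cam': array([[-0.01554496, -0.99960474,  0.02342462,  0.09971155],
       [ 0.99449429, -0.01302888,  0.10397771, -0.62136195],
       [-0.10363142,  0.02491198,  0.99430374, -1.29967994],
       [ 0.        ,  0.        ,  0.        ,  1.        ]])}
{'time': 0.1, 'joints': array([-1.43085552e+00,  4.86658309e-02,  9.77197233e-02,  1.62201955e+00,
       -1.98551994e-05,  1.44298732e+00]), 'qd': array([-8.17502178e-05, -2.72101047e-03,  3.60653296e-03, -1.01266312e-03,
        5.72371952e-04,  1.99211255e-04]), 'joint_torque': array([ 2.85920229e-03, -3.39852262e+01,  3.20935285e+01,  1.58063747e-02,
       -5.46197668e-05, -3.79223820e-06]), 'tcp_pos': array([ 0.1388476 , -0.5060998 ,  0.40362203]), 'orientation': array([ 9.91051546e-01,  1.33475301e-01, -1.65068499e-05, -1.08458622e-03]), 'ft_force': array([ 0.01628492, -0.56956715, -0.43514247]), 'ft_torque': array([0.00905087, 0.09685454, 0.03012677]), 'grasp_force': 0.0, 'finger_gap': 1.001369333144191} 0.1547
```

View pics/scene0.png

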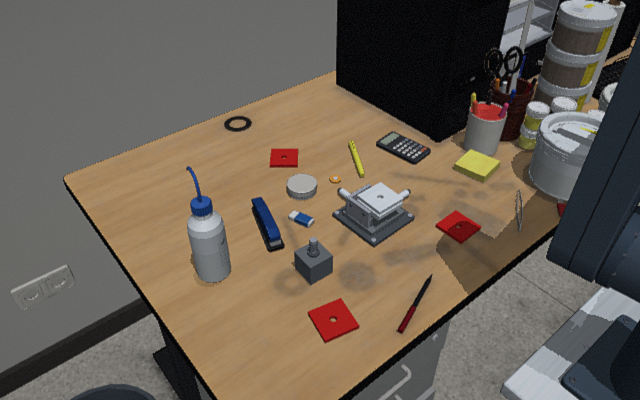

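View pics/top0.png

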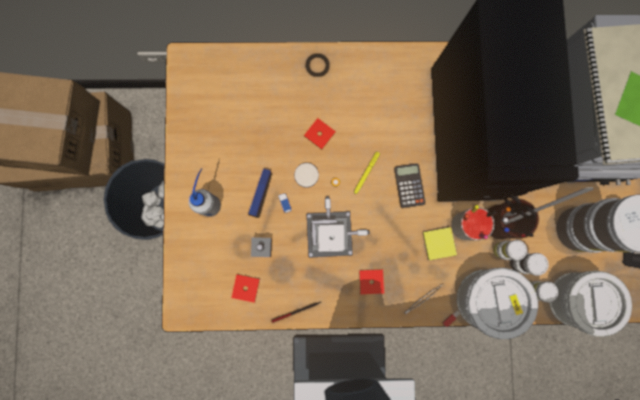

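The overview shows the stage near top px (330,235) and scene px (375,210). The pin and its rest are near top (262,244) and scene (313,258). The three red plates on the desk, at top (319,133), (245,288) and (371,281), are look-alikes. The stack on the cradle is plain aluminium, so it is the one meant. I'll enlarge both views.

Run:
```python
import cv2,numpy as np
t=cv2.imread("pics/top0.png")[190:270,240:375]; s=cv2.imread("pics/scene0.png")[175:290,285:425]
cv2.imwrite("pics/tc.png",cv2.resize(t,None,fx=5.9,fy=5.9,interpolation=cv2.INTER_CUBIC))
cv2.imwrite("pics/sc.png",cv2.resize(s,None,fx=5,fy=5,interpolation=cv2.INTER_CUBIC))
```

```text
(no output)
```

View pics/tc.png

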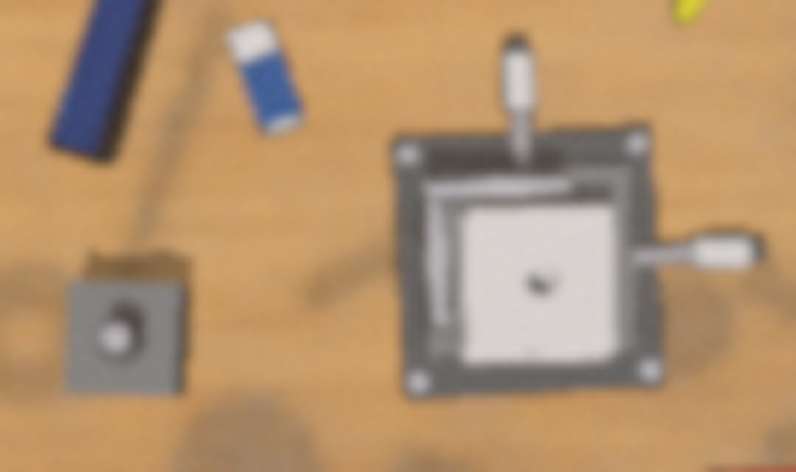

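View pics/sc.png

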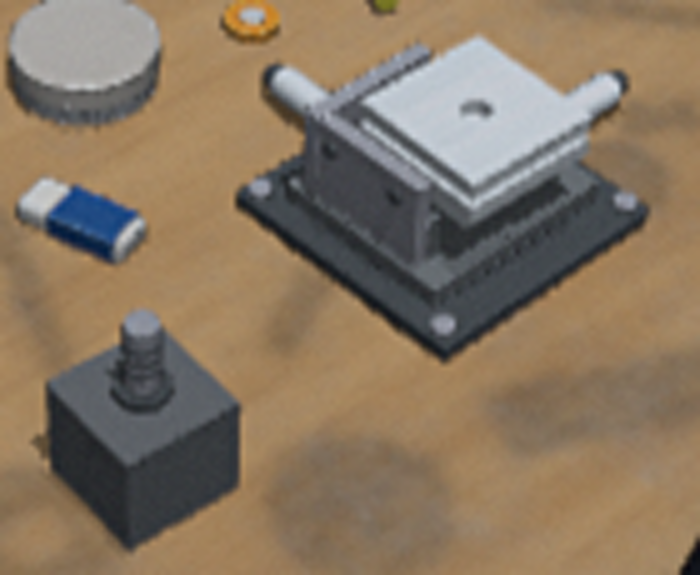

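```bash
cat > h.py <<'E'
import numpy as np
from station import bot, vision
C={n:vision.calibration(n) for n in("scene","top")}
def ray(n,p):
    K,T=C[n]["intrinsics"],C[n]["world_to_cam"]; d=np.linalg.inv(K)@[p[0],p[1],1]; d=T[:3,:3].T@(d*[1,-1,-1])
    return -T[:3,:3].T@T[:3,3],d
def onz(n,p,z):
    o,d=ray(n,p); return (o+d*(z-o[2])/d[2])
def tc(p): return (np.array(p)+.5)/5.9-.5+[240,190]
def sc(p): return (np.array(p)+.5)/5-.5+[285,175]
def tri(a,b):
    A=0;B=0
    for o,d in (ray("top",a),ray("scene",b)):
        d=d/np.linalg.norm(d);M=np.eye(3)-np.outer(d,d);A=A+M;B=B+M@o
    return np.linalg.solve(A,B)
E
python3 - <<'E'
from h import *
np.set_printoptions(precision=4,suppress=True)
def f(name,pts,z,g,n):
    q=np.array([onz(n,g(p),z) for p in pts]);print(name,n,q.mean(0),q[:,:2].tolist() if 0 else '')
    if len(q)==4:
        e=[q[1]-q[0],q[2]-q[1],q[3]-q[2],q[0]-q[3]];print([ (round(float(np.linalg.norm(v)),4),round(float(np.degrees(np.arctan2(v[1],v[0]))),1)) for v in e])
f('foot',[(393,138),(648,126),(662,380),(405,395)],.01,tc,"top")
f('foot',[(237,193),(445,358),(650,208)],.01,sc,"scene")
f('plate',[(463,207),(615,203),(618,357),(466,362)],.064,tc,"top")
f('plate',[(480,36),(362,103),(472,187),(590,117)],.064,sc,"scene")
f('hole',[(541,282)],.064,tc,"top");f('hole',[(477,109)],.064,sc,"scene")
f('pin',[(116,338)],.082,tc,"top");f('pin',[(141,320)],.082,sc,"scene");print(tri(tc((116,338)),sc((141,320))))
f('rest',[(70,283),(184,283),(180,393),(66,393)],.046,tc,"top")
f('rest',[(47,383),(131,463),(240,405),(160,335)],.046,sc,"scene")
f('screws',[(407,153),(637,142),(651,369),(418,381)],.012,tc,"top")
# x rail: inner edge corners at z .062 ; y rail
f('xrail topface ends mid',[(427,187),(572,185)],.062,tc,"top")
f('yrail topface ends mid',[(436,190),(440,325)],.062,tc,"top")
E
```

```text
foot top [0.5409 0.0597 0.01  ] 
[(0.1176, -88.1), (0.1166, -178.1), (0.1176, 92.4), (0.1176, 1.9)]
foot scene [0.5152 0.0809 0.01  ] 
plate top [0.5285 0.0566 0.064 ] 
[(0.0671, -89.3), (0.0676, 179.9), (0.0667, 91.0), (0.068, 0.2)]
plate scene [0.5266 0.0574 0.064 ] 
[(0.0653, 90.5), (0.0626, 179.5), (0.0641, -90.1), (0.0633, -1.6)]
hole top [0.5285 0.0564 0.064 ] 
hole scene [0.5265 0.0569 0.064 ] 
pin top [0.5065 0.2411 0.082 ] 
pin scene [0.5055 0.2421 0.082 ] 
[0.5066 0.2412 0.0806]
rest top [0.5071 0.2404 0.046 ] 
[(0.0505, -90.8), (0.0486, 177.6), (0.0503, 89.1), (0.0486, -2.2)]
rest scene [0.5032 0.2428 0.046 ] 
[(0.0488, 179.8), (0.047, -93.9), (0.0449, 0.4), (0.0469, 81.4)]
screws top [0.5401 0.0593 0.012 ] 
[(0.1059, -88.0), (0.104, -177.7), (0.1064, 92.0), (0.1042, 2.0)]
xrail topface ends mid top [0.5712 0.0738 0.062 ] 
yrail topface ends mid top [0.5401 0.1014 0.062 ]
```

The stack is at hole ≈ (0.5275, 0.057), the foot at (0.540, 0.0595) with yaw ≈ +2°, and the pin at (0.5065, 0.2412). I'll push in y first, with two fingertips spread and the tool's x along the foot's y.

Emit:
send_rows(
  steps=[
    [[0.03,0.06,0,0.11],[0.06,0.11,0,0.22],[0.09,0.16,0,0.33],[0.12,0.21,0,0.45],[0.15,0.26,0,0.56],[0.18,0.31,0,0.67],[0.22,0.35,0,0.78],[0.26,0.39,0,0.89],[0.3,0.42,0,1.0],[0.34,0.45,0,1.12],[0.37,0.475,0,1.23],[0.391,0.501,0,1.338]],
  ],
  grip=165,
)

```text
time: 1.6
tcp_pos: [0.531, -0.0041, 0.4036]
orientation: [0.693, 0.721, -0.001, -0.001]
ft_force: [-0.4, 0.2, 0.2]
finger_gap: 0.352
grasp_force: 0.0
```

Emit:
send_rows(
  steps=[
    [[0,0,-0.05,0],[0,0,-0.1,0],[0,0,-0.13,0],[0,0,-0.15,0],[0,0,-0.15,0]],
  ],
)

```text
time: 2.22
tcp_pos: [0.5285, -0.0051, 0.2518]
orientation: [0.695, 0.719, -0.002, -0.002]
ft_force: [-0.4, 1.1, -0.3]
finger_gap: 0.351
grasp_force: 0.0
```

Emit:
send_rows(
  steps=[
    [[0,0,-0.03,0],[0,0,-0.05,0],[0,0,-0.05,0],[0,0,-0.05,0]],
  ],
)

```text
time: 2.72
tcp_pos: [0.5306, -0.0054, 0.2064]
orientation: [0.695, 0.719, 0.001, 0.001]
ft_force: [0.7, 0.3, 0.9]
finger_gap: 0.353
grasp_force: 0.0
```

Run:
```python
from h import *; import cv2
s=bot.sense();print(s["tcp_pos"],s["ft_force"])
a=cv2.resize(vision.grab_frame("scene")[150:260,310:450,::-1],None,fx=5,fy=5,interpolation=cv2.INTER_CUBIC)
cv2.imwrite("pics/p1.png",a)
```

```text
[ 0.53062741 -0.00537174  0.20636753] [0.66680367 0.29885917 0.87222027]
```

View pics/p1.png

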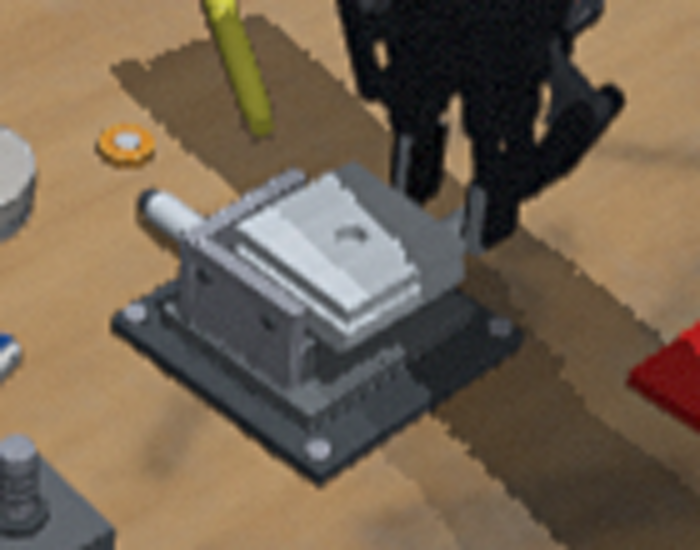

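The fingers stand beside the stack on the −y side. I'll push gently.

Emit:
send_rows(
  steps=[
    [[0,0.004,-0.003,0],[0,0.008,-0.003,0],[0,0.011,-0.003,0],[0,0.013,-0.003,0],[0,0.014,-0.003,0],[0,0.015,-0.003,0],[0,0.016,-0.003,0],[0,0.017,-0.003,0]],
  ],
)

```text
time: 3.78
tcp_pos: [0.5299, 0.0117, 0.2017]
orientation: [0.695, 0.719, -0.0, -0.0]
ft_force: [-0.4, 0.7, 0.2]
finger_gap: 0.354
grasp_force: 0.0
```

Emit:
send_rows(
  steps=[
    [[0,0.001,0,0],[0,0.002,0,0],[0,0.003,0,0],[0,0.004,0,0]],
  ],
)

```text
time: 4.28
tcp_pos: [0.53, 0.0156, 0.2017]
orientation: [0.695, 0.719, -0.0, 0.0]
ft_force: [0.3, -0.7, -0.9]
finger_gap: 0.356
grasp_force: 0.5
```

Emit:
send_rows(
  steps=[
    [[0,0.001,0,0],[0,0.002,0,0],[0,0.003,0,0]],
  ],
)

```text
time: 4.65
tcp_pos: [0.5299, 0.0187, 0.2017]
orientation: [0.695, 0.719, -0.0, 0.0]
ft_force: [0.3, -1.1, -0.5]
finger_gap: 0.355
grasp_force: 0.7
```

Emit:
send_rows(
  steps=[
    [[0,0.0007,0,0],[0,0.0014,0,0]],
  ],
)

```text
time: 4.9
tcp_pos: [0.5299, 0.0201, 0.2017]
orientation: [0.695, 0.719, -0.0, 0.0]
ft_force: [-0.7, -3.3, -0.4]
finger_gap: 0.351
grasp_force: 1.5
```

Emit:
send_rows(
  steps=[
    [[0,0.0005,0,0],[0,0.001,0,0]],
  ],
)

```text
time: 5.15
tcp_pos: [0.5299, 0.0208, 0.2017]
orientation: [0.695, 0.719, -0.0, 0.0]
ft_force: [-1.0, -2.9, 0.3]
finger_gap: 0.35
grasp_force: 1.6
```

Emit:
send_rows(
  steps=[
    [[0,0.0005,0,0],[0,0.001,0,0]],
  ],
)

```text
time: 5.4
tcp_pos: [0.5299, 0.022, 0.2017]
orientation: [0.695, 0.719, -0.0, 0.0]
ft_force: [0.1, -2.7, 0.2]
finger_gap: 0.35
grasp_force: 1.5
```

Emit:
send_rows(
  steps=[
    [[0,0.0005,0,0],[0,0.0005,0,0]],
  ],
)

```text
time: 5.65
tcp_pos: [0.5299, 0.0227, 0.2017]
orientation: [0.695, 0.719, 0.0, 0.0]
ft_force: [0.1, -2.4, 0.0]
finger_gap: 0.351
grasp_force: 1.4
```

Emit:
send_rows(
  steps=[
    [[0,0.0005,0,0],[0,0.0005,0,0]],
  ],
)

```text
time: 5.9
tcp_pos: [0.5299, 0.0231, 0.2017]
orientation: [0.695, 0.719, 0.0, 0.0]
ft_force: [-0.1, -2.6, 0.0]
finger_gap: 0.354
grasp_force: 1.5
```

Emit:
send_rows(
  steps=[
    [[0,0.0005,0,0],[0,0.0005,0,0]],
  ],
)

```text
time: 6.15
tcp_pos: [0.5299, 0.0233, 0.2017]
orientation: [0.695, 0.719, -0.0, 0.0]
ft_force: [-0.3, -5.0, -0.2]
finger_gap: 0.353
grasp_force: 2.4
```

Emit:
send_rows(
  steps=[
    [[0,0.0005,0,0],[0,0.0005,0,0]],
  ],
)

```text
time: 6.4
tcp_pos: [0.5299, 0.0235, 0.2017]
orientation: [0.695, 0.719, -0.001, 0.001]
ft_force: [0.5, -6.1, -0.5]
finger_gap: 0.352
grasp_force: 3.1
```

Emit:
send_rows(
  steps=[
    [[0,0.0005,0,0],[0,0.0005,0,0]],
  ],
)

```text
time: 6.65
tcp_pos: [0.5299, 0.0237, 0.2017]
orientation: [0.695, 0.719, -0.001, 0.001]
ft_force: [-0.6, -7.4, 0.3]
finger_gap: 0.357
grasp_force: 3.7
```

Emit:
send_rows(
  steps=[
    [[0,0.0005,0,0],[0,0.001,0,0],[0,0.001,0,0]],
  ],
)

```text
time: 7.02
tcp_pos: [0.53, 0.024, 0.2018]
orientation: [0.695, 0.719, -0.002, 0.002]
ft_force: [-0.6, -10.0, 0.4]
finger_gap: 0.354
grasp_force: 4.9
```

Emit:
send_rows(
  steps=[
    [[0,0.0005,0,0],[0,0.001,0,0],[0,0.001,0,0]],
  ],
)

```text
time: 7.4
tcp_pos: [0.53, 0.0244, 0.2018]
orientation: [0.695, 0.719, -0.003, 0.003]
ft_force: [-1.0, -11.4, -0.2]
finger_gap: 0.352
grasp_force: 6.0
```

Emit:
send_rows(
  steps=[
    [[0,-0.004,0,0],[0,-0.014,0,0],[0,-0.017,0.02,0],[0,-0.017,0.06,0],[0,-0.017,0.09,0],[-0.02,0,0.09,0.18],[-0.04,0.02,0.09,0.36],[-0.06,0.039,0.09,0.54],[-0.06,0.039,0.09,0.72],[-0.06,0.039,0.09,0.9],[-0.06,0.039,0.09,1.08],[-0.06,0.039,0.09,1.26]],
  ],
)

```text
time: 8.9
tcp_pos: [0.4698, 0.066, 0.2917]
orientation: [0.134, 0.991, 0.001, -0.0]
ft_force: [0.6, 0.2, 0.6]
finger_gap: 0.355
grasp_force: 0.0
```

Emit:
send_rows(
  steps=[
    [[0,0,0,0.16],[0,0,0,0.31],[0,0,0,0.31],[0,0,0,0.31],[0,0,0,0.31]],
  ],
)

```text
time: 9.52
tcp_pos: [0.4699, 0.0657, 0.2917]
orientation: [-0.017, 1.0, 0.0, 0.0]
ft_force: [-0.3, -0.0, 0.6]
finger_gap: 0.355
grasp_force: 0.0
```

Emit:
send_rows(
  steps=[
    [[0,0,-0.04,0],[0,0,-0.07,0],[0,0,-0.09,0],[0,0,-0.09,0],[0,0,-0.09,0],[0.004,0,-0.09,0],[0.007,0,-0.09,0],[0.009,0,-0.09,0],[0.01,0,-0.09,0],[0.011,0,-0.09,0],[0.012,0,-0.09,0]],
  ],
)

```text
time: 10.9
tcp_pos: [0.4815, 0.0656, 0.2016]
orientation: [-0.017, 1.0, 0.0, -0.001]
ft_force: [-2.3, 0.5, 1.3]
finger_gap: 0.357
grasp_force: 1.1
```

Emit:
send_rows(
  steps=[
    [[0.001,0,0,0],[0.002,0,0,0],[0.003,0,0,0],[0.004,0,0,0]],
  ],
)

```text
time: 11.4
tcp_pos: [0.486, 0.0656, 0.2016]
orientation: [-0.017, 1.0, -0.0, -0.0]
ft_force: [-0.6, 0.3, 0.3]
finger_gap: 0.353
grasp_force: 0.5
```

Emit:
send_rows(
  steps=[
    [[0.001,0,0,0],[0.002,0,0,0],[0.003,0,0,0],[0.003,0,0,0]],
  ],
)

```text
time: 11.9
tcp_pos: [0.4887, 0.0656, 0.2016]
orientation: [-0.017, 1.0, -0.0, -0.0]
ft_force: [-2.3, 0.8, 0.6]
finger_gap: 0.352
grasp_force: 1.3
```

Emit:
send_rows(
  steps=[
    [[0.0005,0,0,0],[0.001,0,0,0],[0.0015,0,0,0]],
  ],
)

```text
time: 12.28
tcp_pos: [0.4905, 0.0656, 0.2016]
orientation: [-0.017, 1.0, 0.0, 0.0]
ft_force: [-1.8, 0.4, -1.2]
finger_gap: 0.353
grasp_force: 0.8
```

Emit:
send_rows(
  steps=[
    [[0.0005,0,0,0],[0.001,0,0,0]],
  ],
)

```text
time: 12.52
tcp_pos: [0.4913, 0.0656, 0.2016]
orientation: [-0.017, 1.0, 0.0, -0.0]
ft_force: [-2.9, -1.0, -0.3]
finger_gap: 0.357
grasp_force: 1.4
```

Emit:
send_rows(
  steps=[
    [[0.0005,0,0,0],[0.001,0,0,0]],
  ],
)

```text
time: 12.78
tcp_pos: [0.4916, 0.0656, 0.2016]
orientation: [-0.017, 1.0, -0.0, -0.001]
ft_force: [-5.5, -0.1, 3.6]
finger_gap: 0.355
grasp_force: 3.2
```

Emit:
send_rows(
  steps=[
    [[0.0005,0,0,0],[0.0005,0,0,0]],
  ],
)

```text
time: 13.02
tcp_pos: [0.4918, 0.0656, 0.2016]
orientation: [-0.017, 1.0, -0.0, -0.002]
ft_force: [-6.7, -0.7, 3.6]
finger_gap: 0.353
grasp_force: 3.5
```

Emit:
send_rows(
  steps=[
    [[0.0005,0,0,0],[0.001,0,0,0],[0.001,0,0,0]],
  ],
)

```text
time: 13.4
tcp_pos: [0.4921, 0.0657, 0.2016]
orientation: [-0.017, 1.0, -0.0, -0.003]
ft_force: [-10.6, -0.4, 5.5]
finger_gap: 0.356
grasp_force: 4.7
```

Emit:
send_rows(
  steps=[
    [[0.0005,0,0,0],[0.001,0,0,0],[0.001,0,0,0]],
  ],
)

```text
time: 13.78
tcp_pos: [0.4924, 0.0657, 0.2016]
orientation: [-0.017, 1.0, -0.0, -0.004]
ft_force: [-11.9, -1.0, 8.1]
finger_gap: 0.354
grasp_force: 6.0
```

Emit:
send_rows(
  steps=[
    [[-0.003,0,0,0],[-0.01,0,0,0],[-0.02,0,0,0],[-0.02,0,0.03,0],[-0.02,0,0.08,0],[-0.02,0.05,0.11,0],[-0.02,0.1,0.11,0],[0.0,0.15,0.11,0],[0.012,0.176,0.11,0],[0.012,0.176,0.11,0],[0.012,0.176,0.11,0]],
  ],
  grip=120,
)

```text
time: 15.15
tcp_pos: [0.5066, 0.2413, 0.3118]
orientation: [-0.017, 1.0, -0.0, -0.0]
ft_force: [0.7, 0.4, 0.2]
finger_gap: 0.526
grasp_force: 0.0
```

Run:
```python
from h import *; import cv2
s=bot.sense();print(s["tcp_pos"],s["orientation"])
a=cv2.resize(vision.grab_frame("scene")[170:250,325:425,::-1],None,fx=5,fy=5,interpolation=cv2.INTER_CUBIC)
b=cv2.resize(vision.grab_frame("top")[205:265,300:360,::-1],None,fx=5,fy=5,interpolation=cv2.INTER_CUBIC)
c=np.zeros((400,800,3),np.uint8);c[:,:500]=a;c[:300,500:]=b
cv2.imwrite("pics/p2.png",c)
```

```text
[0.5065913  0.24127786 0.311821  ] [-1.70997611e-02  9.99853771e-01 -1.85010892e-04 -1.10146107e-05]
```

View pics/p2.png

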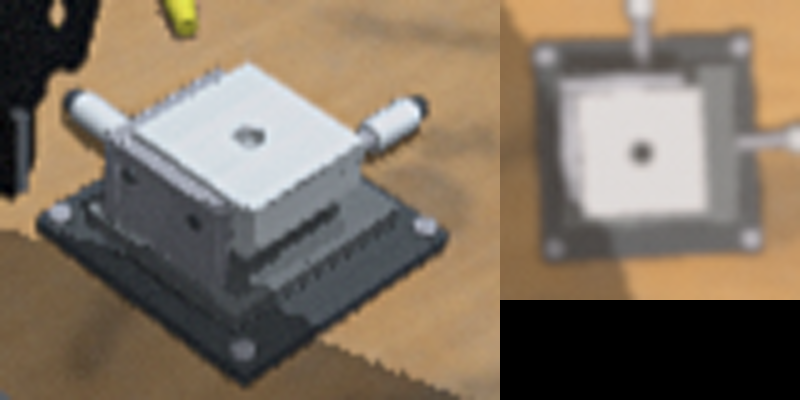

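The stack is square and flush with both rails, with the hole at scene crop (249,136) and top crop (641,152). Next I grasp the pin, first along y to centre it, then turned 90°.

Run:
```python
from h import *
print(onz("top",[(141+.5)/5-.5+300,(152+.5)/5-.5+205],.064),onz("scene",[249.5/5-.5+325,136.5/5-.5+170],.064))
```

```text
[0.53482463 0.06528559 0.064     ] [0.53262285 0.06622327 0.064     ]
```

Emit:
send_rows(
  steps=[
    [[0,0,-0.04,0],[0,0,-0.07,0],[0,0,-0.084,0],[0,0,-0.084,0],[0,0,-0.084,0]],
  ],
)

```text
time: 15.88
tcp_pos: [0.5076, 0.2416, 0.2294]
orientation: [-0.017, 1.0, 0.0, 0.001]
ft_force: [-1.0, 0.9, 0.1]
finger_gap: 0.528
grasp_force: 0.0
```

Emit:
send_rows(
  steps=[
    [[0,0,0,0],[0,0,0,0],[0,0,0,0],[0,0,0,0],[0,0,0,0],[0,0,0,0]],
  ],
  grip=255,
  force=20,
)

```text
time: 16.62
tcp_pos: [0.5074, 0.2419, 0.229]
orientation: [-0.017, 1.0, 0.0, 0.001]
ft_force: [-0.4, -0.0, 5.5]
finger_gap: 0.151
grasp_force: 20.3
```

Emit:
send_rows(
  steps=[
    [[0,0,0,0],[0,0,0.001,0],[0,0,0.002,0],[0,0,0.002,-0.18],[0,0,0.002,-0.36],[0,0,0.002,-0.54],[0,0,0.002,-0.72],[0,0,0.002,-0.9],[0,0,0.002,-1.08],[0,0,0.002,-1.26],[0,0,0.002,-1.42],[0,0,0.002,-1.57]],
  ],
  grip=150,
)

```text
time: 18.12
tcp_pos: [0.5068, 0.2416, 0.2294]
orientation: [0.696, 0.718, -0.0, -0.0]
ft_force: [-0.5, 0.1, 0.3]
finger_gap: 0.41
grasp_force: 0.0
```

Emit:
send_rows(
  steps=[
    [[0,0,0,0],[0,0,0,0],[0,0,0,0],[0,0,0,0],[0,0,0,0],[0,0,0,0]],
  ],
  grip=255,
  force=25,
)

```text
time: 18.88
tcp_pos: [0.5069, 0.2416, 0.2297]
orientation: [0.695, 0.719, -0.0, -0.0]
ft_force: [0.6, -0.9, -0.5]
finger_gap: 0.152
grasp_force: 24.3
```

Emit:
send_rows(
  steps=[
    [[0,0,0.01,0],[0,0,0.03,0],[0,0,0.06,0],[0,0,0.085,0],[0,0,0.085,0],[0,0,0.085,0]],
  ],
)

```text
time: 19.62
tcp_pos: [0.5068, 0.2415, 0.3141]
orientation: [0.695, 0.719, -0.0, -0.0]
ft_force: [-0.6, 0.5, -0.6]
finger_gap: 0.152
grasp_force: 24.4
```

Emit:
send_rows(
  steps=[
    [[0.005,-0.03,0,0],[0.012,-0.08,0,0],[0.02,-0.13,0,0],[0.025,-0.16,0,0],[0.0275,-0.1754,0,0],[0.0275,-0.1754,-0.01,0],[0.0275,-0.1754,-0.018,0],[0.0275,-0.1754,-0.018,0],[0.0275,-0.1754,-0.018,0]],
  ],
)

```text
time: 20.75
tcp_pos: [0.5343, 0.0671, 0.2966]
orientation: [0.694, 0.72, -0.0, -0.0]
ft_force: [0.0, -0.9, -1.0]
finger_gap: 0.16
grasp_force: 24.4
```

Run:
```python
from h import *; import cv2
s=bot.sense();print(s["tcp_pos"],s["ft_force"])
a=cv2.resize(vision.grab_frame("scene")[160:240,330:430,::-1],None,fx=6,fy=6,interpolation=cv2.INTER_CUBIC)
cv2.imwrite("pics/p3.png",a)
```

```text
[0.53426983 0.06706078 0.2965732 ] [ 0.00379851 -0.87020029 -1.02117438]
```

View pics/p3.png

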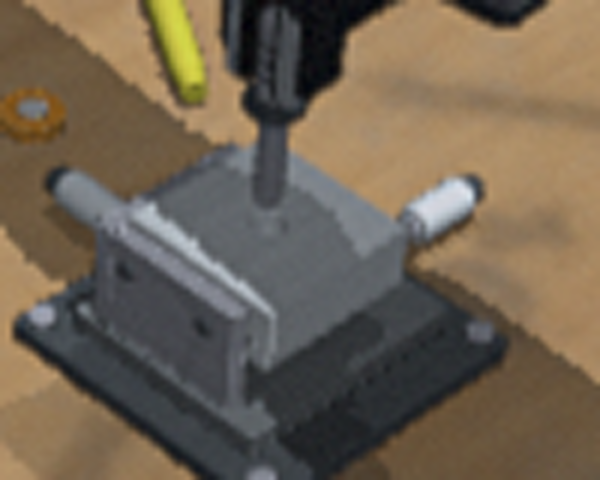

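The pin tip, at crop (267,205), hangs straight over the hole at (270,225). I'll lower it slowly and watch the force.

Emit:
send_rows(
  steps=[
    [[0,0,-0.003,0],[0,0,-0.006,0],[0,0,-0.008,0],[0,0,-0.009,0],[0,0,-0.01,0]],
  ],
)

```text
time: 21.42
tcp_pos: [0.5344, 0.0661, 0.2867]
orientation: [0.695, 0.719, 0.0, 0.0]
ft_force: [0.1, -0.1, -1.2]
finger_gap: 0.151
grasp_force: 24.4
```

Emit:
send_rows(
  steps=[
    [[0,0,-0.001,0],[0,0,-0.002,0],[0,0,-0.003,0]],
  ],
)

```text
time: 21.8
tcp_pos: [0.5344, 0.0662, 0.2837]
orientation: [0.695, 0.719, 0.0, 0.0]
ft_force: [-0.4, -0.2, -0.5]
finger_gap: 0.153
grasp_force: 24.4
```

Emit:
send_rows(
  steps=[
    [[0,0,-0.001,0],[0,0,-0.002,0],[0,0,-0.003,0]],
  ],
)

```text
time: 22.18
tcp_pos: [0.5344, 0.0662, 0.2806]
orientation: [0.695, 0.719, 0.0, 0.0]
ft_force: [0.0, 0.4, -0.9]
finger_gap: 0.151
grasp_force: 24.4
```

Emit:
send_rows(
  steps=[
    [[0,0,-0.0015,0],[0,0,-0.003,0],[0,0,-0.0045,0],[0,0,-0.006,0]],
  ],
)

```text
time: 22.68
tcp_pos: [0.5344, 0.0662, 0.2746]
orientation: [0.695, 0.719, -0.0, -0.0]
ft_force: [-0.0, -0.2, -0.3]
finger_gap: 0.15
grasp_force: 24.4
```

Emit:
send_rows(
  steps=[
    [[0,0,-0.0015,0],[0,0,-0.003,0],[0,0,-0.0045,0],[0,0,-0.006,0]],
  ],
)

```text
time: 23.18
tcp_pos: [0.5344, 0.0662, 0.2686]
orientation: [0.695, 0.719, 0.0, 0.0]
ft_force: [-0.1, -0.8, -0.1]
finger_gap: 0.153
grasp_force: 24.4
```

Emit:
send_rows(
  steps=[
    [[0,0,-0.0015,0],[0,0,-0.003,0],[0,0,-0.0045,0],[0,0,-0.006,0]],
  ],
)

```text
time: 23.68
tcp_pos: [0.5344, 0.0662, 0.2626]
orientation: [0.695, 0.719, 0.0, 0.0]
ft_force: [0.6, 0.5, -0.7]
finger_gap: 0.156
grasp_force: 24.4
```

Bottom is now at about 39 mm, entering the socket with no resistance.

Emit:
send_rows(
  steps=[
    [[0,0,-0.0015,0],[0,0,-0.003,0],[0,0,-0.0045,0],[0,0,-0.006,0]],
  ],
)

```text
time: 24.18
tcp_pos: [0.5344, 0.0662, 0.2566]
orientation: [0.695, 0.719, 0.0, -0.0]
ft_force: [-0.1, 0.8, -0.6]
finger_gap: 0.153
grasp_force: 24.4
```

Emit:
send_rows(
  steps=[
    [[0,0,-0.0015,0],[0,0,-0.003,0],[0,0,-0.0045,0],[0,0,-0.006,0]],
  ],
)

```text
time: 24.68
tcp_pos: [0.5344, 0.0662, 0.2506]
orientation: [0.695, 0.719, -0.0, 0.0]
ft_force: [-0.1, -0.5, -0.1]
finger_gap: 0.152
grasp_force: 24.4
```

Emit:
send_rows(
  steps=[
    [[0,0,-0.001,0],[0,0,-0.0015,0],[0,0,-0.0015,0]],
  ],
)

```text
time: 25.05
tcp_pos: [0.5344, 0.0662, 0.2492]
orientation: [0.695, 0.719, 0.0, -0.0]
ft_force: [-0.4, 0.2, -1.3]
finger_gap: 0.155
grasp_force: 24.4
```

Emit:
send_rows(
  steps=[
    [[0,0,-0.0005,0],[0,0,-0.001,0],[0,0,-0.001,0]],
  ],
)

```text
time: 25.42
tcp_pos: [0.5344, 0.0662, 0.2482]
orientation: [0.695, 0.719, -0.0, -0.0]
ft_force: [-0.3, -0.4, -1.2]
finger_gap: 0.153
grasp_force: 24.4
```

Emit:
send_rows(
  steps=[
    [[0,0,-0.0005,0],[0,0,-0.0005,0]],
  ],
)

```text
time: 25.68
tcp_pos: [0.5344, 0.0662, 0.2476]
orientation: [0.695, 0.719, -0.0, -0.0]
ft_force: [0.2, -0.6, -0.7]
finger_gap: 0.152
grasp_force: 24.4
```

Emit:
send_rows(
  steps=[
    [[0,0,0,0],[0,0,0,0],[0,0,0,0],[0,0,0,0],[0,0,0.01,0],[0,0,0.03,0],[0,0,0.07,0],[0,0,0.12,0],[-0.05,-0.06,0.14,0],[-0.08,-0.12,0.14,0],[-0.08,-0.16,0.14,0],[-0.08,-0.16,0.14,0]],
  ],
  grip=150,
)

```text
time: 27.18
tcp_pos: [0.4536, -0.0971, 0.3889]
orientation: [0.697, 0.717, 0.0, 0.001]
ft_force: [0.6, 0.8, 0.2]
finger_gap: 0.408
grasp_force: 0.0
```

Run:
```python
from h import *; import cv2
s=bot.sense();print(s["tcp_pos"],s["ft_force"])
a=cv2.resize(vision.grab_frame("scene")[160:240,330:430,::-1],None,fx=6,fy=6,interpolation=cv2.INTER_CUBIC)
cv2.imwrite("pics/p4.png",a)
```

```text
[ 0.45355925 -0.09711987  0.38893716] [0.57686601 0.77228218 0.18850809]
```

View pics/p4.png

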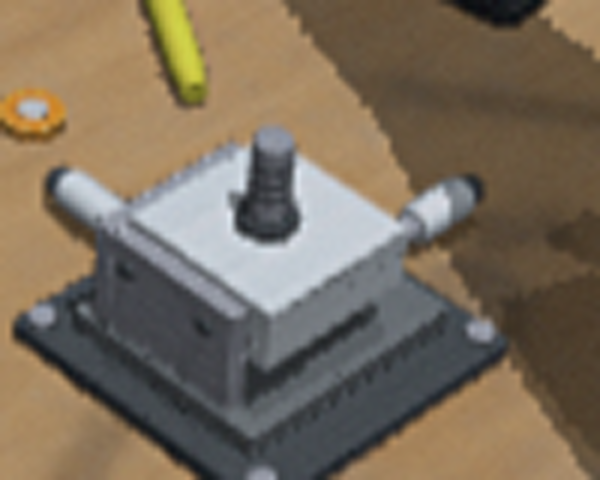

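The pin stands upright with its collar on the top plate, at crop (268,215). The plates are flush, and the robot is clear of everything. I'm handing in.

Emit:
send_rows(
  steps=[
    [[0,0,0,0],[0,0,0,0],[0,0,0,0],[0,0,0,0]],
  ],
)

```text
time: 27.72
tcp_pos: [0.4546, -0.0931, 0.3876]
orientation: [0.694, 0.72, -0.0, -0.0]
ft_force: [-0.3, 0.4, 0.4]
finger_gap: 0.412
grasp_force: 0.0
```

```bash
python3 -c "
from station import bot
print(bot.hand_in())"
```

```text
the job is handed in; nothing more can be done
None
```

The job is handed in at about 28 s: the three plates look flush against both rails in the last picture, and the pin stands through them with its collar on the top plate; the hand-in call returned no verdict.

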